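# Stand the drained guide plate up against the fence

### The job

Two washed guide plates lie sloping on the drain bar of the jar-packing bench. Tip the wide one up: push its raised edge towards the steel fence so that its lower edge comes up to the fence foot and it pivots on that edge, staying down on the table and not being picked up, until it stands leaning flat against the fence; then let go of it. Leave the narrow plate and the jar beside the fence where they are.

Things in the scene. Friction and masses are not known exactly. Their poses are not given: they have to be found in the camera images.
- wide_plate: Blue plastic plate 150 wide, 110 tall, 12 mm thick, 0.13-0.27 kg, loose. Origin: centre of lower edge face; z up the plate to the raised edge, y along width, +x face is the underside. Starts parallel to the fence, lower edge on the table 8 mm from the fence foot, z pointing away from the fence, 35 deg above level; raised edge overhangs the bar, outer corner 63 mm high, 105 mm from fence foot.
- narrow_plate: Narrow plate, leave alone: same as the wide one but 80 mm wide, same origin and axes; it slopes the same way on the other half of the fence (the halves are swapped at random).
- fence: Fixed steel fence 400 long, 80 high, 8 mm thick, face leaning back 10 deg. Origin on the table, mid-length, at the foot of the face; x level, out from the face towards the plates, roughly away from the robot; y along it, z up. Includes the drain bar: 12 mm round, parallel, axis at x = 72 mm, top 38 mm high. A fixed carton of jars, 200 mm square, up to 165 mm high, is centred near y = -350 mm.
- jar: Closed green glass jar with a brass lid, 62 mm across, 115 mm high, loose, upright beyond the +y end of the fence. Origin: centre of its base, z up. Leave alone.
Mind the look-alikes: they are no part of the job. What is shaped like the wide_plate but white or yellow is not meant.

How it is judged:
By the outcome, as a careful person would: the job done as asked, in the order asked, and still so for the second after the job is handed in, with the robot touching nothing.
It also fails if it takes over 40 s, if anything falls off the work surface, if the arm or the gripper's body presses on something with over 40 N, if the wrist force passes 120 N, or if a joint passes its speed limit or range.

### The arm

A 6-joint arm with a two-finger parallel gripper is mounted at the origin on the work surface. World frame = base frame: x ahead of the robot, y to its left, z up, the work surface at z = 0. Lengths are in mm, angles in rad, forces in N, time in s.
With the tool pointing down it reaches from about 325 to 1000 mm from the base axis. Payload 5.1 kg.
Tool frame: the origin (TCP) lies on the centre line of the jaws, within the pads' length; the fingertips stand 8 mm ahead of it and the grasp point (between the pads) lies 11 mm behind it; z points along the fingers, y is the direction in which the jaws open and shut (so a half turn about z gives the same grasp; the last joint's range is limited). The gripper opens to 85 mm and grips with 20 to 120 N. Pads are 22 mm wide; open, the fingers measure 114 mm over their backs; the gripper's body (76 mm by 85 mm) begins 54 mm behind the grasp point. The pads swing forward as they close: fully open they stand 13 mm farther back than shut.
Start: joints at [-1.4, 0.124, 1.65, -0, 1.367, -0.083], TCP at [163.172, -629.174, 239.322] pointing down, gripper open.
Joint ranges: [-2.61, 2.61], [-1.02, 2.33], [0.03, 2.71], [-1.35, 4.49], [0.32, 2.68], [-2.91, 2.91]. Speed limits (rad/s): [2.57, 2.57, 3.14, 3.14, 3.14, 3.14].

### API

Orientations are given as a unit quaternion [x, y, z, w].
In Python, from station import r gives the robot as it stands.
- The arm moves only by the tool apply_moves, never from a script. Its argument "moves" is a list of rows, each a list of 7 numbers: the turn, a rotation vector about the tool's x, y, z in rad, then the shift along the tool's x, y, z in cm, then the closure, from -1 (fully open) to 1 (shut). A call has exactly 8 rows; each row is the pose to reach, as a shift and turn from the pose commanded when the call began, along the tool's axes at that moment; what a row does not reach only later rows make up. A row lasts 1/10 s, in which the tool goes at most 50 mm and 8.59 degrees, less where a joint would pass 70% of its speed; a pose out of reach is approached as far as the arm can. A call with a gripper value outside its range is refused whole. The fingers move at their own pace and stop on an object; the grip force is fixed at half the most. Time passes only in rows, so rows that repeat a pose let the fingers close, or fill a call up. It gives the time, the measured TCP pose, the force and the opening at its end, in the units of the state.
- r.get_obs(): the state, without advancing time (a new reading comes with each control period).
- r.capture(name): name is "scene" or "top" or "wrist"; returns a dict with "img" (480x640x3 uint8, blue, green, red), "fx", "fy", "cx", "cy" (pixels), "eye" and "attitude" of the camera in the world. Camera axes: x right, y down, z forward; pixel columns grow to the right and rows downward; lengths in mm; the calibration is good to about 2 mm. A picture is of the moment at which its call begins. There is no depth.
- r.job_done(): hands the job in, once; it reports no verdict.
The state is a dict: "t": time; "joints": joint angles; "dq": joint speeds; "joint_torque": joint torques, N m; "ee_pos": TCP position; "tool_rot": TCP orientation; "contact_force": force on the tool from outside, world axes, zero at the start; "moment": the same for the moment, N m; "width": finger opening in mm.
Only numpy, scipy, OpenCV 4.12 (cv2) and the standard library are available. Lean on these libraries where they do the work, as an engineer would, in place of code of your own. Each camera call takes 0.05 s, during which the arm holds its last target.

## Working session

There is one attempt and no reset: what is moved stays moved. The work goes in short steps, Python scripts to look and compute and a tool call to move; the robot and the scene stay as the last step left them, time stands still between calls to the robot, and variables do not carry over. Pictures are saved under pics/ and viewed, and the job is handed in when it is done.

Besides the shell and the picture viewer there is one more tool, called after "Emit:" as name([rows], argument=value, ...), one row to a line, values as JSON. apply_moves: Moves the arm, as the interface text tells. Its arguments: {"type":"object","properties":{"moves":{"type":"array","items":{"type":"array","items":{"type":"number"}}}},"required":["moves"]}

```bash
ls; mkdir -p pics
python3 - <<'E'
from station import r
import cv2
o=r.get_obs();print(o)
for n in("scene","top","wrist"):
    c=r.capture(n);cv2.imwrite(f"pics/{n}0.png",c["img"]);print(n,c["fx"],c["fy"],c["cx"],c["cy"],c["eye"],c["attitude"])
E
```

```text
pics
{'t': 0.0, 'joints': array([-1.39959228e+00,  1.24460963e-01,  1.65168187e+00,  7.52001219e-06,
        1.36750093e+00, -8.26347464e-02]), 'dq': array([-0.00118179, -0.00149778, -0.00031703,  0.00203148, -0.00097469,
        0.00047931]), 'joint_torque': array([-5.63931553e-04, -4.23618972e+01, -3.65453017e+01, -4.91087098e-05,
        7.18072100e-03,  5.77796328e-06]), 'ee_pos': array([ 163.07863331, -628.59185105,  238.07692061]), 'tool_rot': array([ 9.91956115e-01,  1.26578098e-01, -4.17233627e-05, -1.02471361e-03]), 'contact_force': array([-0.09818079, -0.50392905, -0.22633665]), 'moment': array([-0.04026082, -0.03036913,  0.01959398]), 'width': 85.52557633153707}
scene 479.2867988750994 479.2867988750994 319.89967851278794 230.91629135478001 [ 853.40539794 -360.07704617  715.13406708] [ 0.89125888  0.24844802 -0.10825129 -0.36361083]
top 517.7374370461821 517.7374370461821 315.08730966530135 236.18452279236507 [ 419.15496429  166.62928635 1143.01135349] [ 0.71514454 -0.69776611  0.02602832 -0.03183176]
wrist 374.9470787864384 374.9470787864384 319.3409459663227 243.22366129692017 [ 242.15213913 -607.30055898  373.2056282 ] [ 0.7804792  -0.6035118  -0.10065298  0.12843169]
```

View pics/scene0.png

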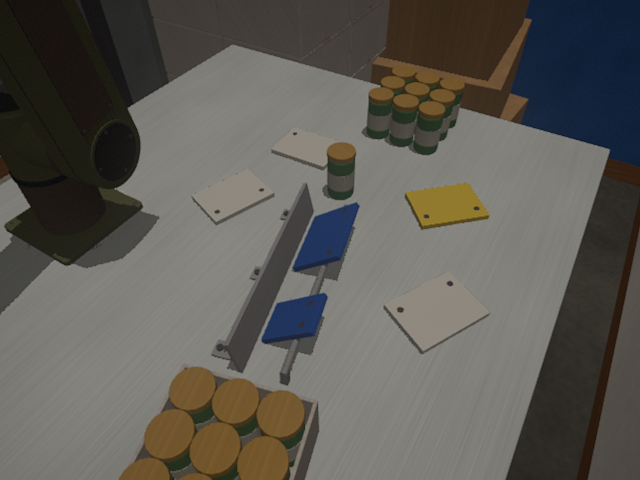

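View pics/top0.png

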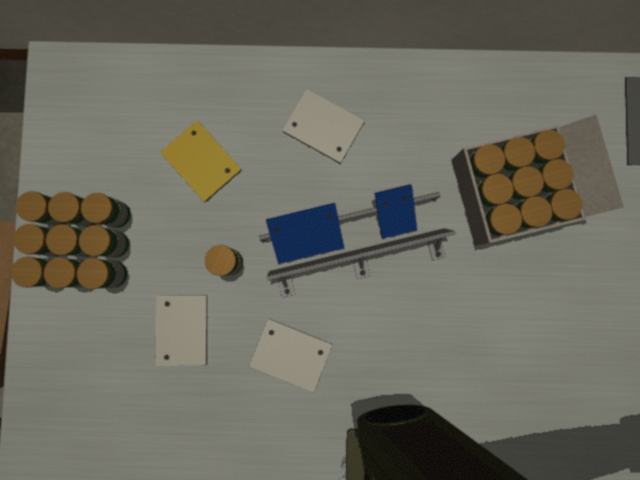

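The scene image shows two blue plates on the bar: the wide one at about (328,237) and the narrow one at (295,318). In the top image the wide one is at (305,233), next to the jar at (222,261), and the narrow one is at (396,211). The white and yellow plates lie flat and are look-alikes. Next I measure the positions.

```bash
cat > h.py <<'E'
from station import r
import cv2, numpy as np
from scipy.spatial.transform import Rotation as R
def cap(n,save=None):
    c=r.capture(n)
    if save: cv2.imwrite("pics/"+save,c["img"])
    return c
def ray(c,uv,z):
    uv=np.atleast_2d(uv).astype(float)
    d=np.c_[(uv[:,0]-c["cx"])/c["fx"],(uv[:,1]-c["cy"])/c["fy"],np.ones(len(uv))]
    d=R.from_quat(c["attitude"]).apply(d); e=np.array(c["eye"]); z=np.broadcast_to(z,len(uv))
    return e+d*((z-e[2])/d[:,2])[:,None]
def proj(c,p):
    q=R.from_quat(c["attitude"]).inv().apply(np.atleast_2d(p)-c["eye"])
    return np.c_[q[:,0]/q[:,2]*c["fx"]+c["cx"],q[:,1]/q[:,2]*c["fy"]+c["cy"]]
def blue(c):
    h=cv2.cvtColor(c["img"],cv2.COLOR_BGR2HSV)
    return cv2.inRange(h,(105,120,50),(130,255,255))
def blobs(c):
    m=blue(c); cs,_=cv2.findContours(m,cv2.RETR_EXTERNAL,cv2.CHAIN_APPROX_NONE)
    return [k for k in cs if cv2.contourArea(k)>300]
E
python3 - <<'E'
from h import *
for n in("top","scene"):
    c=cap(n)
    for k in blobs(c):
        p=cv2.approxPolyDP(k,4,True)[:,0]
        print(n,cv2.contourArea(k),p.tolist()); print(cv2.boxPoints(cv2.minAreaRect(k)).round(1).tolist())
    if n=="top":
        i=c["img"][170:310,190:460]; cv2.imwrite("pics/crop.png",cv2.resize(i,None,fx=2.9,fy=2.9,interpolation=cv2.INTER_CUBIC))
    else:
        i=c["img"][120:390,200:380]; cv2.imwrite("pics/crop2.png",cv2.resize(i,None,fx=2.2,fy=2.2,interpolation=cv2.INTER_CUBIC))
E
```

```text
top 3001.0 [[334, 204], [267, 220], [279, 262], [343, 247]]
[[266.1000061035156, 219.5], [333.8999938964844, 203.0], [344.6000061035156, 247.0], [276.79998779296875, 263.5]]
top 1570.0 [[410, 185], [376, 193], [383, 237], [415, 229]]
[[373.8999938964844, 190.39999389648438], [410.6000061035156, 184.60000610351562], [418.0, 231.60000610351562], [381.29998779296875, 237.39999389648438]]
scene 1949.0 [[326, 296], [278, 303], [262, 340], [313, 335]]
[[256.0, 304.20001220703125], [325.3999938964844, 292.6000061035156], [332.0, 331.79998779296875], [262.6000061035156, 343.3999938964844]]
scene 2275.5 [[356, 203], [315, 217], [295, 270], [340, 259]]
[[292.1000061035156, 268.79998779296875], [325.79998779296875, 190.10000610351562], [362.79998779296875, 205.89999389648438], [329.0, 284.6000061035156]]
scene 16446.0 [[530, 0], [525, 17], [532, 22], [511, 90], [529, 98], [521, 123], [608, 147], [609, 157], [639, 165], [639, 0]]
[[511.0, 0.0], [639.0, 0.0], [639.0, 165.0], [511.0, 165.0]]
```

View pics/crop.png

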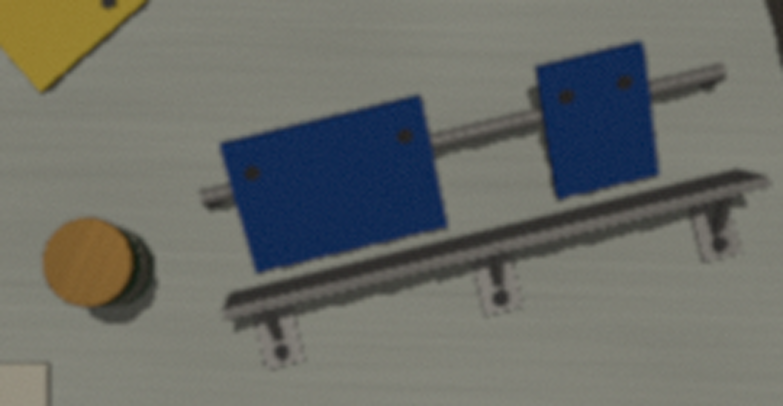

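View pics/crop2.png

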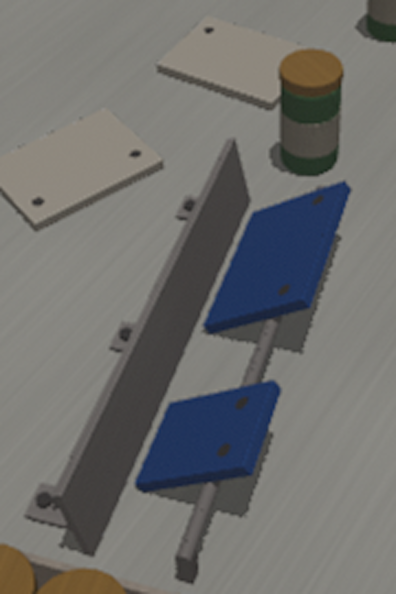

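View pics/wrist0.png

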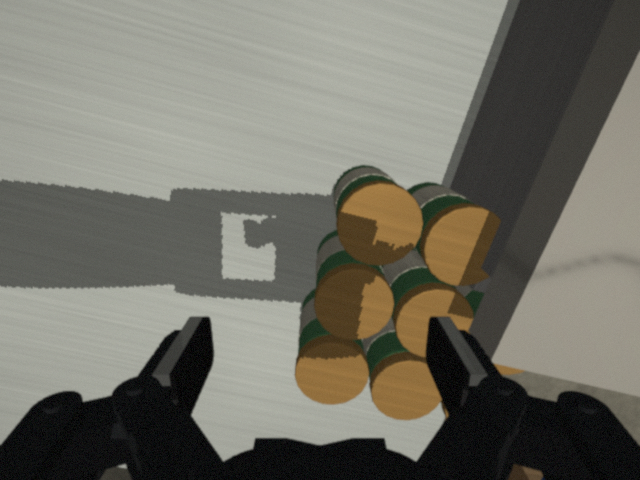

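The enlarged crops confirm the target. The wide blue plate has raised corners at (267,220) and (334,204) in the top image, its lower edge is by the fence, and the jar is at its +y end. The other blue plate is clearly about half as wide.

Run:
```python
from h import *
c=cap("top"); s=cap("scene")
def tri(a,b):
    A=np.zeros((3,3));v=np.zeros(3)
    for cc,uv in((c,a),(s,b)):
        e=np.array(cc["eye"]);d=ray(cc,uv,0)[0]-e;d/=np.linalg.norm(d);P=np.eye(3)-np.outer(d,d);A+=P;v+=P@e
    p=np.linalg.solve(A,v);return p
T=ray(c,[(267,220),(334,204),(343.5,247.5),(278,263)],[73,73,9.8,9.8]);print(T.round(1))
for a,b in(((267,220),(356,204)),((334,204),(341,258)),((343.5,247.5),(295,270))): print(tri(a,b).round(1))
# fence top ends: crop px
cr=lambda x,y:(190+x/2.9,170+y/2.9)
F=ray(c,[cr(228,296),cr(740,170)],80);print("fence top front",F.round(1))
B=ray(c,[cr(205,190),cr(720,68)],38);print("bar",B.round(1))
for a,b in((T[0],T[1]),(T[3],T[2]),F,B):
    d=b-a;print(np.degrees(np.arctan2(d[1],d[0])), np.linalg.norm(d))
```

```text
[[538.2 277.4  73. ]
 [575.  138.8  73. ]
 [488.6 114.2   9.8]
 [451.2 256.8   9.8]]
[538.4 277.6  72. ]
[578.7 140.5  66.1]
[491.7 116.1   4.3]
fence top front [[430.1 269.8  80. ]
 [528.4 -90.9  80. ]]
bar [[508.3 293.4  38. ]
 [608.4 -86.   38. ]]
-75.09530526276373 143.40726487236222
-75.27236231715487 147.36872633951717
-74.76895585827735 373.88795444633024
-75.2180680170979 392.3743366930117
```

```bash
cat >> h.py <<'E'
F0=np.array([462,183,0.]); yaw=np.radians(14.9)
XF=np.array([np.cos(yaw),np.sin(yaw),0]); YF=np.array([-np.sin(yaw),np.cos(yaw),0])
def Rt(phi):
    base=np.c_[XF,-YF,[0,0,-1]]
    return R.from_matrix(base)*R.from_rotvec([0,-np.radians(phi),0])
def f2w(x,y,z): return F0+x*XF+y*YF+np.array([0,0,z])
def state():
    o=r.get_obs(); d=o["ee_pos"]-F0
    q=R.from_quat(o["tool_rot"])
    print("t",round(o["t"],2),"fence xyz",(d@XF).round(1),(d@YF).round(1),d[2].round(1),"F fence",(o["contact_force"]@np.c_[XF,YF,[0,0,1]]).round(1),"w",round(o["width"],1),"joints",o["joints"].round(2))
    return o
def to(x,y,z,phi):
    o=state(); q=R.from_quat(o["tool_rot"])
    print("turn",(q.inv()*Rt(phi)).as_rotvec().round(3),"cm",(q.inv().apply(f2w(x,y,z)-o["ee_pos"])/10).round(2))
E
python3 -c "
from h import *
to(170,0,240,25)"
```

```text
t 0.35 fence xyz -497.6 -707.9 239.0 F fence [-0.5  0.4 -0.5] w 85.3 joints [-1.4   0.12  1.65  0.    1.37 -0.08]
turn [-0.002 -0.436 -0.006] cm [ 6.632e+01 -7.121e+01 -6.000e-02]
```

Emit:
apply_moves([
  [0,0,0,3.4,-3.6,0,1],
  [0,0,0,6.8,-7.2,0,1],
  [0,0,0,10.2,-10.8,0,1],
  [0,0,0,13.6,-14.4,0,1],
  [0,0,0,17,-18,0,1],
  [0,0,0,20.4,-21.6,0,1],
  [0,0,0,23.8,-25.2,0,1],
  [0,0,0,27.2,-28.8,0,1],
])

```text
t: 1.15
ee_pos: [354.7, -280.3, 239.6]
tool_rot: [0.992, 0.126, 0.0, 0.0]
contact_force: [0.4, -0.7, 0.8]
width: -0.1
```

```bash
python3 -c "
from h import *
to(170,0,240,25)"
```

```text
t 1.15 fence xyz -222.8 -420.1 239.6 F fence [ 0.3 -0.7  0.8] w -0.1 joints [-0.79 -0.34  2.07  0.    1.4   0.53]
turn [-0.001 -0.437 -0.007] cm [ 39.   -42.28  -0.05]
```

Emit:
apply_moves([
  [0,0,0,3.4,-3.6,0,1],
  [0,0,0,6.8,-7.2,0,1],
  [0,0,0,10.2,-10.8,0,1],
  [0,0,0,13.6,-14.4,0,1],
  [0,-0.05,0,17,-18,0,1],
  [0,-0.15,0,20.4,-21.6,0,1],
  [0,-0.25,0,23.8,-25.2,0,1],
  [0,-0.3,0,27.2,-28.8,0,1],
])

```text
t: 1.95
ee_pos: [546.3, 67.4, 239.2]
tool_rot: [0.981, 0.126, -0.149, 0.02]
contact_force: [0.7, 0.0, 0.9]
width: -0.0
```

```bash
python3 -c "
from h import *
to(150,0,150,25)"
```

```text
t 1.95 fence xyz 51.8 -133.4 239.2 F fence [ 0.7 -0.2  0.9] w -0.0 joints [ 0.05  0.09  1.71 -0.06  1.64  1.38]
turn [-0.001 -0.134 -0.005] cm [ 11.97 -13.4    5.6 ]
```

Emit:
apply_moves([
  [0,-0.05,0,2.5,-2.8,0,1],
  [0,-0.1,0,5,-5.6,0,1],
  [0,-0.134,-0.005,7.5,-8.4,1,1],
  [0,-0.134,-0.005,10,-11,2.5,1],
  [0,-0.134,-0.005,12,-13.4,4,1],
  [0,-0.134,-0.005,12,-13.4,5.6,1],
  [0,-0.134,-0.005,12,-13.4,5.6,1],
  [0,-0.134,-0.005,12,-13.4,5.6,1],
])

```text
t: 2.75
ee_pos: [606.2, 218.5, 150.5]
tool_rot: [0.968, 0.126, -0.214, 0.027]
contact_force: [0.5, -0.1, 0.2]
width: -0.2
```

```bash
python3 -c "
from h import *
to(145,0,54,25)"
```

```text
t 2.75 fence xyz 148.5 -2.7 150.5 F fence [ 0.5 -0.2  0.2] w -0.2 joints [0.26 0.43 1.47 0.   1.67 1.57]
turn [-0.002 -0.002 -0.001] cm [ 3.75 -0.26  8.9 ]
```

Emit:
apply_moves([
  [0,0,0,0.6,0,1.4,1],
  [0,0,0,1.2,-0.2,2.9,1],
  [0,0,0,1.8,-0.2,4.4,1],
  [0,0,0,2.4,-0.2,5.8,1],
  [0,0,0,3,-0.2,7.2,1],
  [0,0,0,3.5,-0.2,8.3,1],
  [0,0,0,3.7,-0.2,8.8,1],
  [0,0,0,3.7,-0.2,8.8,1],
])

```text
t: 3.55
ee_pos: [601.9, 220.4, 53.7]
tool_rot: [0.968, 0.126, -0.215, 0.027]
contact_force: [-0.6, 0.2, 0.7]
width: 0.0
```

```bash
python3 -c "
from h import *
to(125,0,54,25)
c=cap('scene'); cv2.imwrite('pics/s1.png',cv2.resize(c['img'][60:330,230:500],None,fx=2.2,fy=2.2,interpolation=cv2.INTER_CUBIC))
print(proj(c,[f2w(145,0,54),f2w(141.6,0,46.7)]))"
```

```text
t 3.55 fence xyz 144.8 0.1 53.7 F fence [-0.5  0.3  0.7] w 0.0 joints [0.27 0.52 1.52 0.   1.53 1.58]
turn [-0.002 -0.    -0.001] cm [-1.81  0.01  0.81]
[[370.72311118 240.04120549]
 [368.73607407 242.31859207]]
```

View pics/s1.png

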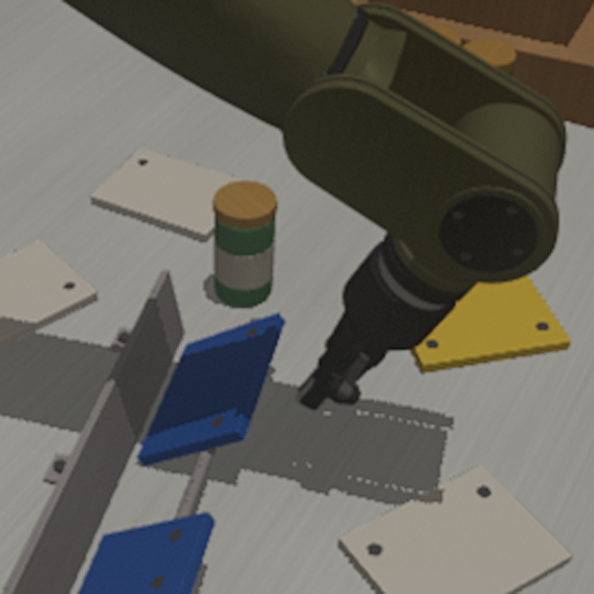

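The gripper tip shows in the crop at (312,408), outside the raised edge and at the expected height. The plate is undisturbed. I start the slow push.

Emit:
apply_moves([
  [0,0,0,-0.8,0,0.38,1],
  [0,0,0,-1.6,0,0.75,1],
  [0,0,0,-2.2,0,1.03,1],
  [0,0,0,-2.6,0,1.21,1],
  [0,0,0,-2.9,0,1.35,1],
  [0,0,0,-3.2,0,1.49,1],
  [0,0,0,-3.4,0,1.58,1],
  [0,0,0,-3.6,0,1.68,1],
])

```text
t: 4.4
ee_pos: [564.3, 210.4, 55.0]
tool_rot: [0.968, 0.126, -0.213, 0.027]
contact_force: [0.5, 1.0, -0.9]
width: -0.4
```

```bash
python3 -c "
from h import *
to(85,0,60,25)
c=cap('scene'); cv2.imwrite('pics/s2.png',cv2.resize(c['img'][60:330,230:500],None,fx=2.2,fy=2.2,interpolation=cv2.INTER_CUBIC))"
```

```text
t 4.4 fence xyz 105.9 0.1 55.0 F fence [ 0.7  0.8 -0.9] w -0.4 joints [0.27 0.45 1.63 0.   1.5  1.58]
turn [-0.002 -0.003 -0.001] cm [-2.11  0.02  0.43]
```

View pics/s2.png

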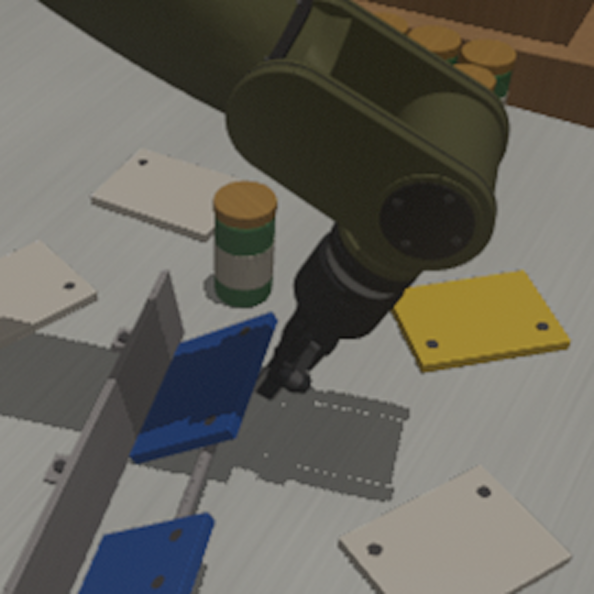

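The plate has slid about 8 mm up to the fence foot without yawing. I continue the push with a slight rise to tip it.

Emit:
apply_moves([
  [0,0,0,-0.4,0,0.1,1],
  [0,0,0,-0.8,0,0.18,1],
  [0,0,0,-1.2,0,0.26,1],
  [0,0,0,-1.6,0,0.34,1],
  [0,0,0,-2.0,0,0.42,1],
  [0,0,0,-2.4,0,0.5,1],
  [0,0,0,-2.8,0,0.6,1],
  [0,0,0,-3.0,0,0.63,1],
])

```text
t: 5.25
ee_pos: [534.6, 202.6, 61.7]
tool_rot: [0.968, 0.126, -0.214, 0.027]
contact_force: [1.5, -0.1, 0.3]
width: 0.0
```

```bash
python3 -c "
from h import *
to(45,0,64,25)
c=cap('scene'); cv2.imwrite('pics/s3.png',cv2.resize(c['img'][60:330,230:500],None,fx=2.2,fy=2.2,interpolation=cv2.INTER_CUBIC))"
```

```text
t 5.25 fence xyz 75.2 0.2 61.7 F fence [ 1.4 -0.5  0.3] w 0.0 joints [0.27 0.38 1.7  0.   1.49 1.58]
turn [-0.002 -0.002 -0.001] cm [-2.84  0.03  1.07]
```

View pics/s3.png

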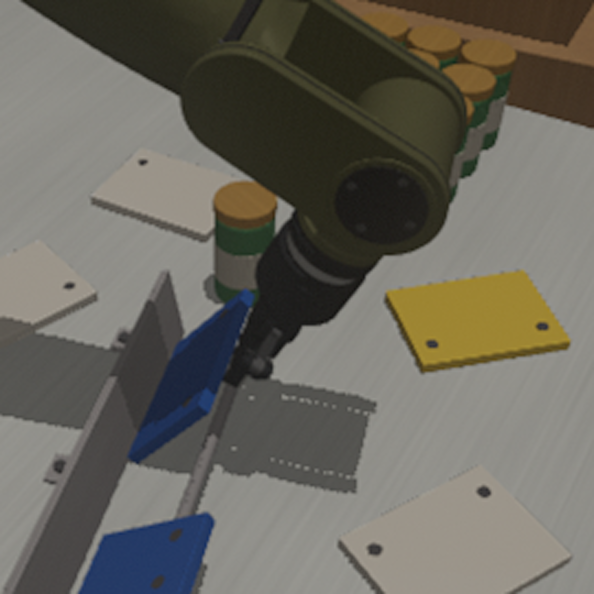

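The plate is pivoting about its lower edge at the fence and stays parallel to it. I keep going.

Emit:
apply_moves([
  [0,0,0,-0.4,0,0.15,1],
  [0,0,0,-0.8,0,0.3,1],
  [0,0,0,-1.2,0,0.45,1],
  [0,0,0,-1.6,0,0.6,1],
  [0,0,0,-2.0,0,0.75,1],
  [0,0,0,-2.4,0,0.9,1],
  [0,0,0,-2.7,0,1.02,1],
  [0,0,0,-2.8,0,1.07,1],
])

```text
t: 6.1
ee_pos: [508.5, 195.6, 66.4]
tool_rot: [0.969, 0.126, -0.211, 0.026]
contact_force: [0.8, 0.3, 2.0]
width: 0.3
```

```bash
python3 -c "
from h import *
to(22,0,64,25)
c=cap('scene'); cv2.imwrite('pics/s4.png',cv2.resize(c['img'][60:330,230:500],None,fx=2.2,fy=2.2,interpolation=cv2.INTER_CUBIC))"
```

```text
t 6.1 fence xyz 48.2 0.2 66.4 F fence [0.8 0.1 2. ] w 0.3 joints [0.27 0.32 1.77 0.   1.48 1.58]
turn [-0.002 -0.008 -0.001] cm [-2.28  0.03  1.31]
```

View pics/s4.png

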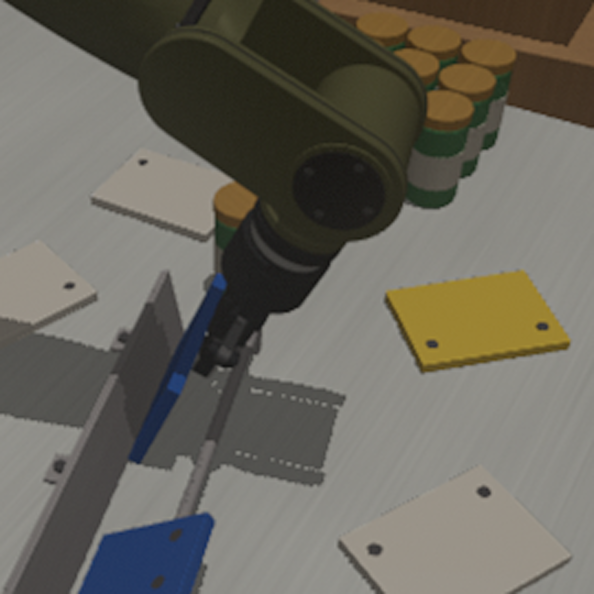

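Emit:
apply_moves([
  [0,0,0,-0.3,0,0.16,1],
  [0,0,0,-0.6,0,0.33,1],
  [0,0,0,-0.9,0,0.5,1],
  [0,0,0,-1.2,0,0.66,1],
  [0,0,0,-1.5,0,0.82,1],
  [0,0,0,-1.8,0,0.98,1],
  [0,0,0,-2.1,0,1.15,1],
  [0,0,0,-2.2,0,1.2,1],
])

```text
t: 6.95
ee_pos: [481.7, 188.6, 62.1]
tool_rot: [0.968, 0.126, -0.214, 0.027]
contact_force: [-0.6, -0.0, -0.8]
width: 0.4
```

```bash
python3 -c "
from h import *
to(15,0,64,25)
c=cap('scene'); cv2.imwrite('pics/s5.png',cv2.resize(c['img'][60:330,230:500],None,fx=2.2,fy=2.2,interpolation=cv2.INTER_CUBIC))"
```

```text
t 6.95 fence xyz 20.4 0.3 62.1 F fence [-0.5  0.1 -0.8] w 0.4 joints [0.27 0.28 1.84 0.01 1.46 1.58]
turn [-0.002 -0.002 -0.001] cm [-0.57  0.03  0.05]
```

View pics/s5.png

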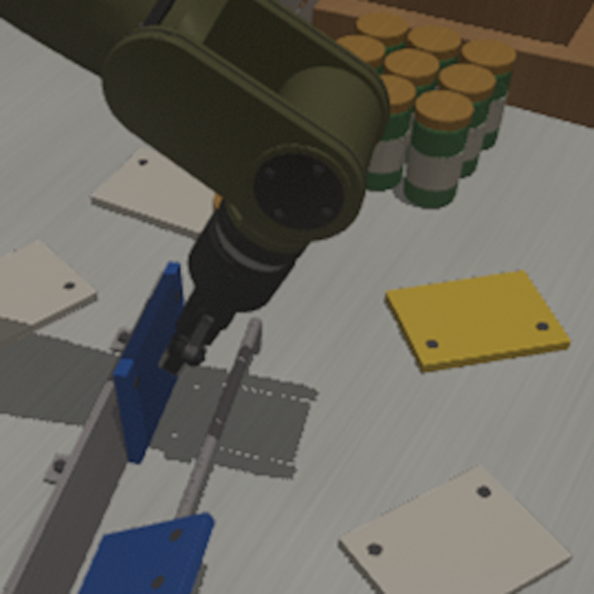

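The plate now leans on the fence. I press gently to seat it flat.

Emit:
apply_moves([
  [0,0,0,-0.15,0,0.07,1],
  [0,0,0,-0.3,0,0.14,1],
  [0,0,0,-0.4,0,0.19,1],
  [0,0,0,-0.5,0,0.23,1],
  [0,0,0,-0.6,0,0.28,1],
  [0,0,0,-0.65,0,0.3,1],
  [0,0,0,-0.7,0,0.33,1],
  [0,0,0,-0.7,0,0.33,1],
])

```text
t: 7.8
ee_pos: [474.7, 186.7, 62.2]
tool_rot: [0.968, 0.126, -0.214, 0.027]
contact_force: [0.1, -1.0, -0.1]
width: -0.1
```

```bash
python3 -c "
from h import *
to(14,0,64,25)"
```

```text
t 7.8 fence xyz 13.2 0.3 62.2 F fence [-0.2 -1.  -0.1] w -0.1 joints [0.27 0.26 1.85 0.01 1.46 1.58]
turn [-0.002 -0.002 -0.001] cm [-0.01  0.03 -0.2 ]
```

Emit:
apply_moves([
  [0,0,0,-0.1,0,0.05,1],
  [0,0,0,-0.2,0,0.09,1],
  [0,0,0,-0.25,0,0.12,1],
  [0,0,0,-0.3,0,0.14,1],
  [0,0,0,-0.35,0,0.16,1],
  [0,0,0,-0.4,0,0.19,1],
  [0,0,0,-0.4,0,0.19,1],
  [0,0,0,-0.4,0,0.19,1],
])

```text
t: 8.6
ee_pos: [474.1, 186.5, 62.4]
tool_rot: [0.97, 0.126, -0.208, 0.026]
contact_force: [10.7, 3.2, -4.8]
width: 0.1
```

```bash
python3 -c "
from h import *
to(10,0,64,25)
c=cap('scene'); cv2.imwrite('pics/s6.png',cv2.resize(c['img'][130:290,260:400],None,fx=3.7,fy=3.7,interpolation=cv2.INTER_CUBIC))"
```

```text
t 8.6 fence xyz 12.6 0.3 62.4 F fence [11.2  0.3 -4.8] w 0.1 joints [0.27 0.26 1.86 0.01 1.45 1.58]
turn [-0.003 -0.013 -0.001] cm [-0.31  0.03 -0.04]
```

View pics/s6.png

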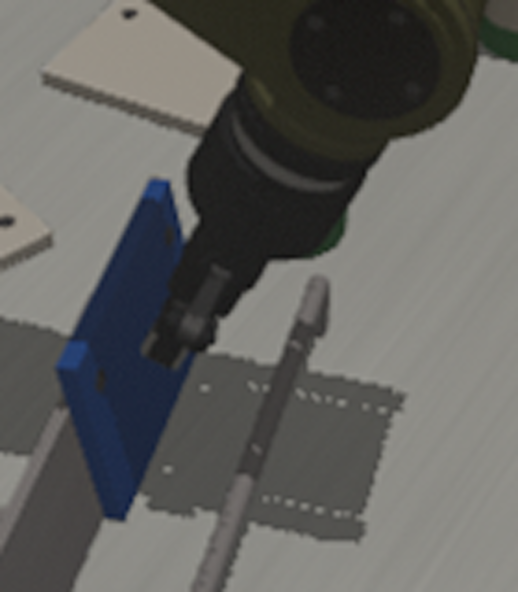

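The plate is pressed against the fence with 11 N. I retreat outward, then up.

Emit:
apply_moves([
  [0,0,0,0.3,0,-0.14,1],
  [0,0,0,0.8,0,-0.37,1],
  [0,0,0,1.8,0,-0.85,1],
  [0,0,0,3.6,0,-1.7,1],
  [0,0,0,5.5,0,-2.6,1],
  [0,0,0,7.3,0,-3.4,1],
  [0,0,0,9.0,0,-4.2,1],
  [0,0,0,9.0,0,-4.2,1],
])

```text
t: 9.45
ee_pos: [568.5, 211.4, 62.3]
tool_rot: [0.969, 0.126, -0.213, 0.027]
contact_force: [-0.2, 0.3, 0.7]
width: -0.1
```

Emit:
apply_moves([
  [0,0,0,-0.8,0,-1.8,1],
  [0,0,0,-2,0,-4,1],
  [0,0,0,-2.5,-3,-7,1],
  [0,0,0,-4,-3,-10,1],
  [0,0,0,-5,-3,-13,1],
  [0,0,0,-6,-3,-16,1],
  [0,0,0,-6,-3,-18,1],
  [0,0,0,-6,-3,-18,1],
])

```text
t: 10.25
ee_pos: [580.5, 245.5, 256.4]
tool_rot: [0.969, 0.126, -0.21, 0.026]
contact_force: [0.3, -0.0, 0.6]
width: -0.3
```

```bash
python3 -c "
from h import *
state()
c=cap('scene'); cv2.imwrite('pics/s7.png',cv2.resize(c['img'][120:390,200:380],None,fx=2.2,fy=2.2,interpolation=cv2.INTER_CUBIC))
cap('top','t7.png');cap('wrist','w7.png')"
```

```text
t 10.25 fence xyz 130.6 29.9 256.4 F fence [ 0.2 -0.1  0.6] w -0.3 joints [0.31 0.32 1.43 0.02 1.81 1.62]
```

View pics/s7.png

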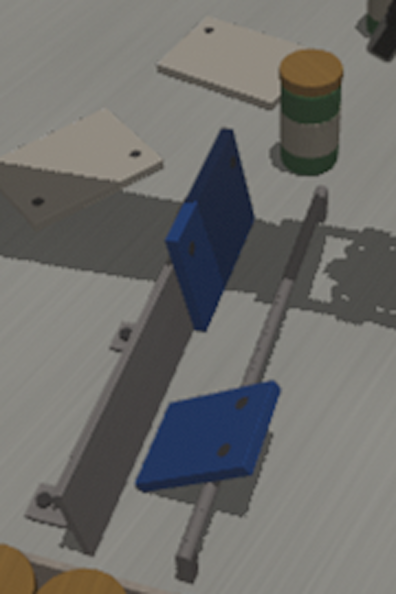

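View pics/t7.png

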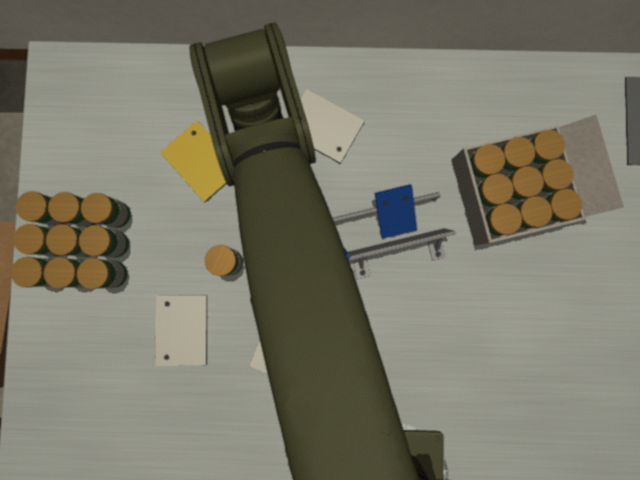

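View pics/w7.png

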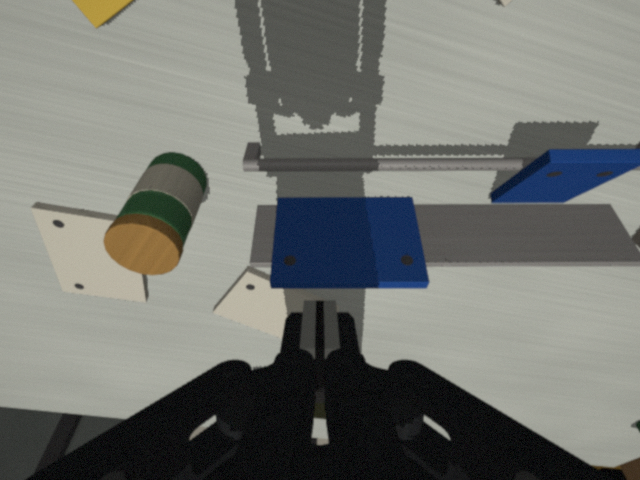

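```bash
python3 -c "
from h import *
c=cap('wrist')
def f(uv,z):
    d=ray(c,uv,z)-F0; print(uv,np.c_[d@XF,d@YF].round(1).tolist())
for k in blobs(c):
    p=cv2.approxPolyDP(k,5,True)[:,0]; print(cv2.contourArea(k),p.tolist())
f([(258,206),(440,206),(610,205)],0)
f([(278,198),(411,198)],2)
f([(272,287),(427,286)],108)
"
```

```text
12997.5 [[278, 198], [272, 286], [427, 285], [411, 198]]
4962.5 [[493, 201], [563, 201], [639, 166], [639, 149], [551, 149], [494, 191]]
[(258, 206), (440, 206), (610, 205)] [[-5.4, 101.4], [-5.4, -105.8], [-3.9, -298.0]]
[(278, 198), (411, 198)] [[7.4, 77.4], [7.4, -70.3]]
[(272, 287), (427, 286)] [[-18.5, 76.5], [-16.9, -71.1]]
```

```bash
python3 -c "
from h import *
c=cap('wrist'); print((np.array(c['eye'])-F0)@np.c_[XF,YF,[0,0,1]])
off=-5
for n,x,z in(('foot',0,0),('fence top front',-14.1,80),('fence top back',-22,80),('low front',11.8,2.1),('top front',-7.3,110.4),('top back',-19.1,108.3)):
    print(n,proj(c,[f2w(x+off,0,z),f2w(x+off,-72,z),f2w(x+off,-250,z)]).round(1).tolist())
g=c['img']; cv2.imwrite('pics/w8.png',cv2.resize(g[180:300,235:455],None,fx=3.6,fy=3.6,interpolation=cv2.INTER_CUBIC))
s=cap('scene')
for n,x,z in(('low front',11.8,2.1),('top front',-7.3,110.4),('top back',-19.1,108.3),('low back',0,0)):
  for o in (0,-5): print(n,o,proj(s,[f2w(x+o,-72,z),f2w(x+o,76,z)]).round(1).tolist())
cv2.imwrite('pics/s8.png',cv2.resize(s['img'][170:280,265:325],None,fx=5,fy=5,interpolation=cv2.INTER_CUBIC))
"
```

```text
[259.19965841  30.48188129 336.64572419]
foot [[347.0, 205.7], [410.5, 205.7], [567.5, 205.7]]
fence top front [[350.4, 266.0], [421.9, 266.0], [599.0, 266.1]]
fence top back [[350.0, 271.2], [420.5, 271.3], [595.0, 271.4]]
low front [[347.7, 198.4], [412.6, 198.4], [573.3, 198.5]]
top front [[352.7, 285.0], [429.6, 285.0], [620.1, 285.1]]
top back [[351.8, 291.2], [426.7, 291.2], [612.1, 291.3]]
low front 0 [[293.5, 270.9], [315.7, 219.6]]
low front -5 [[291.0, 270.3], [313.5, 219.1]]
top front 0 [[280.2, 229.5], [305.5, 178.6]]
top front -5 [[277.5, 228.9], [303.1, 178.2]]
top back 0 [[274.0, 229.0], [299.9, 178.4]]
top back -5 [[271.4, 228.5], [297.5, 178.0]]
low back 0 [[287.8, 270.3], [310.5, 219.3]]
low back -5 [[285.3, 269.7], [308.3, 218.8]]
```

View pics/w8.png

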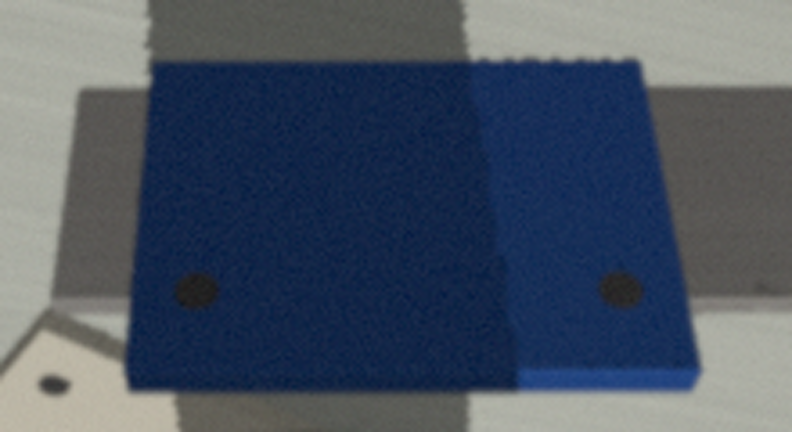

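View pics/s8.png

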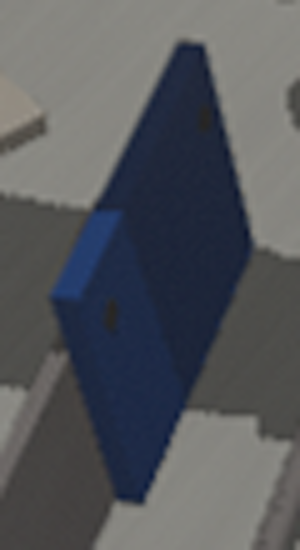

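The wrist crop shows the plate's lower edge at the foot and its top edge parallel to the fence top. In the scene image, the corners predicted for a flat lean are (274,229), (287.8,270.3) and (293.5,270.9). They match the observed (275,229.6), (288.4,270) and (293.6,270.6). I make a last check of the bystanders, then hand in.

```bash
python3 -c "
from h import *
a=cv2.imread('pics/scene0.png');c=cap('scene')
for k in blobs(c): print(cv2.contourArea(k),cv2.approxPolyDP(k,4,True)[:4,0].tolist())
d=cv2.absdiff(a,c['img']).max(2)
print('jar diff',d[142:198,330:352].mean(),'narrow diff',d[290:345,260:328].mean())
state(); r.job_done()"
```

```text
1948.0 [[326, 296], [278, 303], [262, 340], [313, 335]]
1496.0 [[304, 179], [275, 229], [289, 269], [314, 220]]
16448.0 [[530, 0], [525, 17], [532, 22], [511, 91]]
jar diff 2.517857142857143 narrow diff 3.0304812834224597
t 10.6 fence xyz 128.4 29.8 249.3 F fence [ 0.6 -0.3 -0.5] w 0.0 joints [0.31 0.33 1.44 0.02 1.81 1.62]
the job is handed in; nothing more can be done
```

The wide blue plate now stands leaning flat against the fence with its lower edge at the foot, and I handed the job in at about 10.6 s.

I pushed its raised edge with the shut fingertips, tilted 25°. It slid about 8 mm to the fence foot, pivoted on its lower edge, and I pressed it flat with about 11 N before backing off.

- **Flat lean:** the plate's corners in the scene image match those predicted for a flat lean to within about 1 pixel.
- **Disagreement:** the wrist camera sat about 5 mm off my fence frame. It showed the plate and fence shifted together, so relative to the fence it agrees to about 1 mm.
- **Bystanders:** the narrow plate's corners are in the same pixels as at the start, and the jar's patch of the image is unchanged apart from noise.
- **Robot:** it ended clear of everything, with contact force near zero. The highest force I read was about 12 N.

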